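# Clamp a hex grinding jar in the mill cradle

## Task

Pick up the steel grinding jar with the six-sided body (not the round one), turn it until two opposite flats are square to the two jaws of the clamping cradle, and set it down upright on the cradle's bed midway along the jaws, without dropping it. Let go of it, and only then slide the movable jaw by its black handle until the jar is held snugly between both jaws, flat against flat. Leave the other things on the bench where they are.

Things in the scene. Friction and masses are not known exactly. Their poses are not given: they have to be found in the camera images.
- hex_jar: Steel grinding jar with a six-sided body, 50 mm across flats (57.7 mm across corners), 90 mm tall, with a round aluminium lid 38 mm in diameter and 18 mm high on top (108 mm in all); about 0.5 kg. Stands upright on the bench. Origin: centre of its underside; z up its axis; its x axis is square to one pair of flats (the others are at 60 and 120 degrees from it).
- cradle: Clamping cradle, fixed to the bench: grey base plate 110 mm (x) by 205 mm (y), 15 mm thick, its top is the bed that the jar stands on. Origin on the bench below the bed; z up. Both jaws are dark steel, 90 mm long along x, their tops 50 mm above the bench, their faces square to the y axis. The fixed jaw's face is at y = +45 mm (the jaw is 20 mm thick, beyond that); the sliding jaw is on the -y side. The jar must stand at x = 0 within 25 mm.
- jaw (a joint): Sliding jaw's travel in m, 0 (fully open) to 0.043. The gap between the jaws is 90 mm minus this value, so a jar held across its flats reads 0.040. Its face is at cradle y = -45 mm plus this value. It moves along cradle +y to close, with about 3 N of friction, and stays where it is left.
- jaw_handle (a point): Centre of the top of the sliding jaw's upright black handle, a bar 50 mm wide (along cradle x), 14 mm thick (along cradle y), its top 101 mm above the bench; the upper 65 mm are free to pinch. It is 55 mm behind the sliding jaw's face.
- round_jar: Bystander: grinding jar with a round steel body 54 mm in diameter, 90 mm tall, the same lid as the hex jar. Origin: centre of its underside.
- spatula: Bystander: spatula lying on the bench, 180 mm long.
- jar_wrench: Bystander: wrench lying on the bench, 190 mm long.
- pot: Bystander: empty black square plant pot, 75 mm wide and tall. Origin: centre of its underside.
- wash_bottle: Bystander: white bottle with a blue cap, 64 mm in diameter, 130 mm tall.
- dish: Bystander: flat round glass dish, 90 mm in diameter, 16 mm high.
- beaker: Bystander: glass beaker, 72 mm in diameter, 85 mm tall.
Things that resemble listed ones, but are neither listed nor needed, are in the scene too. Of the things like the cradle, leave any that is purple or red; of the rest the larger one is meant.

How it is judged (in metres and radians):
On the way:
1. the hex jar stands on the cradle's bed between the open jaws, two flats square to the jaws within 0.12 rad, let go, the jaw not yet closed (gap over 54 mm) (x of hex_jar in the frame of cradle between -0.025 and 0.025 m and z of hex_jar in the frame of cradle between 0.012 and 0.018 m and angle between hex_jar's own z axis and vertical below 0.06 rad and (angle between the x axis of hex_jar and the y axis of cradle, either way round below 0.12 rad or angle between the x axis of hex_jar and the y axis of cradle, either way round between 0.9272 and 1.1672 rad) and value of joint jaw below 0.036 m and contact force between the fingers and hex_jar below 0.2 N and linear speed of hex_jar below 0.03 m/s and y of hex_jar in the frame of cradle between -0.025 and 0.022 m), for 0.2 s.
At the end, for the whole second after the job is handed in: The hex jar stands upright on the bed (within 3 mm and 0.06 rad), within 25 mm of the middle of the jaws' length, against the fixed jaw within 4 mm, two flats square to the jaws within 0.05 rad, and the sliding jaw is closed on it (gap under 52 mm), all at rest (x of hex_jar in the frame of cradle between -0.025 and 0.025 m and z of hex_jar in the frame of cradle between 0.012 and 0.018 m and angle between hex_jar's own z axis and vertical below 0.06 rad and y of hex_jar in the frame of cradle between 0.016 and 0.024 m and (angle between the x axis of hex_jar and the y axis of cradle, either way round below 0.05 rad or angle between the x axis of hex_jar and the y axis of cradle, either way round between 0.9972 and 1.0972 rad) and value of joint jaw above 0.038 m and linear speed of hex_jar below 0.02 m/s and velocity of joint jaw below 0.01 m/s); the robot touches nothing.
It fails at once if the hex jar is let go more than 20 mm above the bed (dropped) (height (world z) of hex_jar above 0.035 m and contact force between the fingers and hex_jar below 0.1 N).
It fails at once if the hex jar is tipped over (angle between hex_jar's own z axis and vertical above 0.8 rad).
It fails at once if a bystander is moved more than 30 mm (distance of any of round_jar, spatula, jar_wrench, pot, wash_bottle, dish, beaker from where it was at the start of the episode above 0.03 m).
It also fails if it takes over 51 s, if anything falls off the work surface, if the arm or the gripper's body presses on something with over 40 N, if the wrist force passes 120 N, or if a joint passes its speed limit or range.

## Robot

A 6-joint arm with a two-finger parallel gripper is mounted at the origin on the work surface. World frame = base frame: x ahead of the robot, y to its left, z up, the work surface at z = 0. Lengths are in m, angles in degrees, forces in N, time in s.
With the tool pointing down it reaches from about 0.375 to 0.9 m from the base axis. Payload 3.1 kg.
Tool frame: the origin (TCP) lies midway between the tips of the shut fingers; the grasp point (between the pads) lies bot.hold_point_z behind it (bot.hold_point_z is the distance from the TCP to the grasp point, in m); z points along the fingers, y is the direction in which the jaws open and shut (so a half turn about z gives the same grasp; the last joint's range is limited). The gripper opens to 87 mm and grips with 3 to 60 N. Pads are 19 mm wide; open, the fingers measure 117 mm over their backs; the gripper's body (75 mm by 190 mm) begins 51 mm behind the grasp point.
Start: joints at [-85.915, 30.224, 82.088, -0, 67.689, -10.227], TCP at [0.155, -0.606, 0.223] pointing down, gripper open.
Joint ranges: [-176.69, 176.69], [-43.24, 126.21], [12.49, 139.97], [-82, 262], [0, 151.66], [-163.58, 163.58]. Speed limits (degrees/s): [159.86, 159.86, 180, 180, 180, 180].

## Interface

Orientations are given as a 3x3 rotation matrix whose columns are the frame's x, y, z axes.
In Python, from rig import bot, vision, order gives the robot as it stands. The module is installed in compiled form; this text tells all that it offers.
- The arm moves only by the tool move_arm, never from a script. Its argument "moves" is a list of rows, each an object of numbers: "hand": the finger opening in mm, from 0 to 87; "x", "y", "z": the shift along the tool's x, y, z in units of 25 mm (1.0 is 25 mm); "wx", "wy", "wz": the turn, a rotation vector about the tool's x, y, z in degrees. In form: [{"hand": .., "x": .., "y": .., "z": .., "wx": .., "wy": .., "wz": ..}, ...]. A call has 1 to 20 rows; each row shifts and turns the commanded pose from where the row before left it, along the tool's axes as they then stand; what a row does not reach is not made up. A row lasts 1/10 s, in which the tool goes at most 50 mm and 8.59 degrees, less where a joint would pass 70% of its speed; a pose out of reach is approached as far as the arm can. A call is refused whole if a number of a shift passes 1 or a number of a turn 8.59, either way. A call with a gripper value outside its range is refused whole. The fingers move at their own pace and stop on an object; the grip force is fixed at half the most. Time passes only in rows, so rows that do not move let the fingers close. It gives the time, the measured TCP pose, the force and the opening at its end, in the units of the state.
- bot.read_state(): the state, without advancing time (a new reading comes with each control period).
- vision.capture(name): name is "side" or "top"; returns a dict with "image" (480x640x3 uint8, red, green, blue), "z_map" (480x640 float32, m along the optical axis (not along the pixel's ray), 0 where there is no reading), "fx", "fy", "cx", "cy" (pixels), "pose" (4x4, takes a point from camera to world coordinates). Camera axes: x right, y down, z forward; pixel columns grow to the right and rows downward; lengths in m; the calibration is good to about 2 mm. A picture is of the moment at which its call begins.
- order.hand_in(): hands the job in, once; it reports no verdict.
The state is a dict: "time_s": time; "joint_positions": joint angles; "qvel": joint speeds; "tau": joint torques, N m; "position": TCP position; "tcp_rot": TCP orientation; "force": force on the tool from outside, world axes, zero at the start; "moment": the same for the moment, N m; "opening": opening from 0.0 (shut) to 1.0 (fully open).
Only numpy, scipy, OpenCV 4.12 (cv2) and the standard library are available. Lean on these libraries where they do the work, as an engineer would, in place of code of your own. Each camera call takes 0.05 s, during which the arm holds its last target.

## Working session

There is one attempt and no reset: what is moved stays moved. The work goes in short steps, Python scripts to look and compute and a tool call to move; the robot and the scene stay as the last step left them, time stands still between calls to the robot, and variables do not carry over. Pictures are saved under pics/ and viewed, and the job is handed in when it is done.

Besides the shell and the picture viewer there is one more tool, called after "Call:" as a command line: name --argument value ..., lists and objects as JSON in quotes. move_arm: Moves the arm, as the interface text tells. Its arguments: {"type":"object","properties":{"moves":{"type":"array"}},"required":["moves"]}

```bash
mkdir -p pics
python3 - <<'E'
from rig import bot,vision,order
import cv2,numpy as np
print(bot.hold_point_z); print(bot.read_state())
for n in("side","top"):
    c=vision.capture(n); cv2.imwrite(f"pics/{n}0.png",c["image"][:,:,::-1]); np.savez(f"{n}0.npz",**c)
    print(n,c["fx"],c["fy"],c["cx"],c["cy"],c["pose"].round(4).tolist())
E
```

```text
0.0187
{'time_s': 0.0, 'joint_positions': array([-8.59142480e+01,  3.02798186e+01,  8.21550875e+01, -1.51010896e-03,
        6.76884380e+01, -1.02273140e+01]), 'qvel': array([ 0.04414792,  0.06935565,  0.05563152,  0.03334816, -0.07090585,
       -0.02776899]), 'tau': array([ 5.63784870e-04, -4.40034306e+01, -1.76591760e+01,  6.32326794e-02,
        5.81008801e-02, -1.62421011e-04]), 'position': array([ 0.15448148, -0.60486564,  0.22156969]), 'tcp_rot': array([[ 9.68956931e-01,  2.47229517e-01, -1.77703887e-04],
       [ 2.47229322e-01, -9.68954622e-01,  2.14554922e-03],
       [ 3.58256097e-04, -2.12287840e-03, -9.99997683e-01]]), 'force': array([-0.31136641,  0.08287429, -1.37676453]), 'moment': array([-0.01045975,  0.00133971,  0.00474257]), 'opening': 0.9963093702269277}
side 522.3821667465919 522.3821667465919 322.6403766904493 240.3338214081126 [[-0.9913, -0.0574, 0.1181, 0.3639], [-0.1294, 0.5787, -0.8052, 0.9483], [-0.0221, -0.8135, -0.5812, 0.766], [0.0, 0.0, 0.0, 1.0]]
top 551.83089430917 551.83089430917 328.3596249738786 241.88582461210456 [[-0.0236, -0.9982, 0.0558, 0.4182], [-0.9996, 0.0228, -0.015, 0.0178], [0.0137, -0.0561, -0.9983, 1.2852], [0.0, 0.0, 0.0, 1.0]]
```

View pics/side0.png

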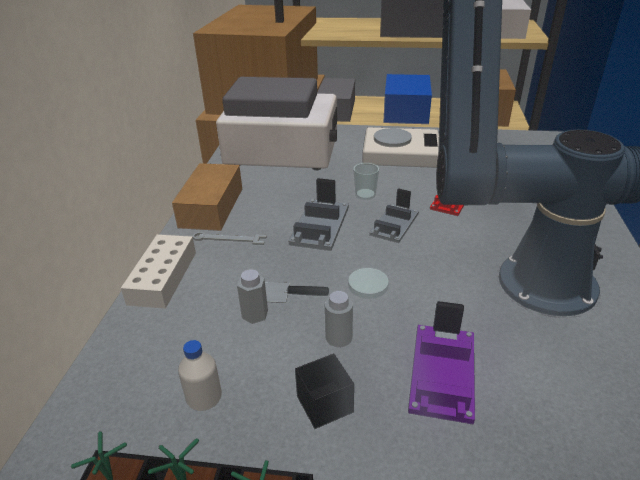

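View pics/top0.png

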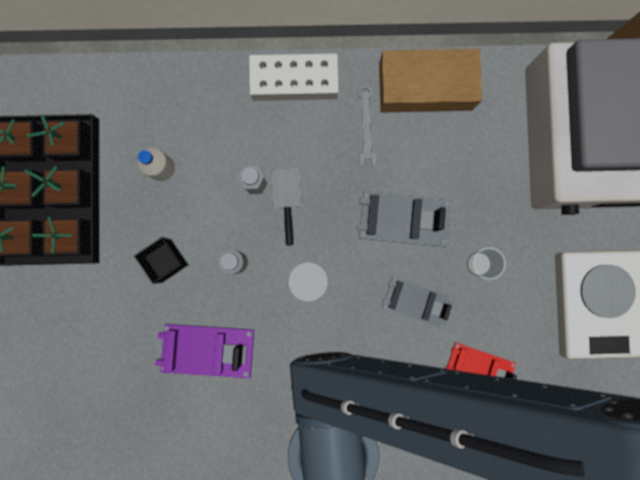

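The side view shows two jars, at (252,295) and (339,318). The top view shows them at (251,178) and (231,261). The larger grey cradle is at about (405,219) in the top view, with its handle at (438,218). I'll zoom in to see which jar is the hex one.

Run:
```python
import cv2,numpy as np
s=cv2.imread("pics/side0.png");t=cv2.imread("pics/top0.png")
a=cv2.resize(s[255:355,230:370],(560,400),interpolation=cv2.INTER_CUBIC)
b=cv2.resize(t[150:290,200:300],None,fx=2.2,fy=2.2,interpolation=cv2.INTER_CUBIC)
o=np.zeros((600,800,3),np.uint8);o[:400,:560]=a;o[:b.shape[0],570:570+b.shape[1]]=b
c=cv2.resize(t[180:255,345:460],None,fx=2.6,fy=2.6,interpolation=cv2.INTER_CUBIC);o[400:400+c.shape[0],:c.shape[1]]=c
c=cv2.resize(s[170:255,280:360],None,fx=2.3,fy=2.3,interpolation=cv2.INTER_CUBIC);o[402:402+c.shape[0],320:320+c.shape[1]]=c
cv2.imwrite("pics/zoom0.png",o)
```

```text
(no output)
```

View pics/zoom0.png

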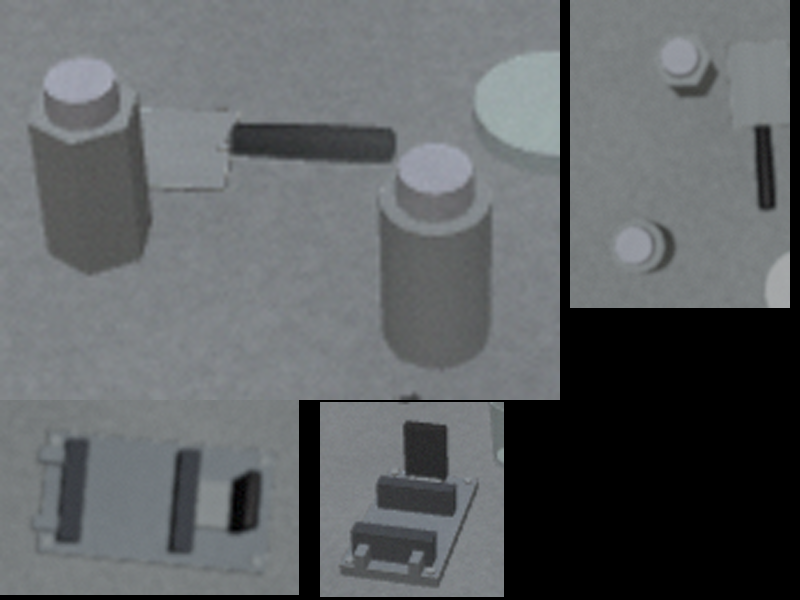

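The hex jar is the one at top (251,178) / side (252,295), and the other is clearly round. Next I'll measure the jar, cradle and handle from the depth maps.

```bash
cat > h.py <<'E'
import numpy as np,cv2
def cloud(c):
    z=c["z_map"];v,u=np.mgrid[:480,:640]
    P=np.stack([(u-c["cx"])/c["fx"]*z,(v-c["cy"])/c["fy"]*z,z],-1)
    W=P@c["pose"][:3,:3].T+c["pose"][:3,3]; W[z==0]=np.nan
    return W
def ray(c,u,v,h):
    R=c["pose"][:3,:3];o=c["pose"][:3,3]
    d=R@np.array([(u-c["cx"])/c["fx"],(v-c["cy"])/c["fy"],1]);return o+d*(h-o[2])/d[2]
def proj(c,p):
    q=c["pose"][:3,:3].T@(np.array(p)-c["pose"][:3,3]);return np.array([c["fx"]*q[0]/q[2]+c["cx"],c["fy"]*q[1]/q[2]+c["cy"]])
E
python3 - <<'E'
import numpy as np,cv2
from h import *
for n,box in(("top",(160,200,232,270)),("side",(260,330,230,275))):
    c=dict(np.load(n+"0.npz"));W=cloud(c);a,b,l,r=box
    S=W[a:b,l:r].reshape(-1,3)
    print(n,"bench z",np.nanmedian(W[150:160,200:230,2]) if n=="top" else np.nanmedian(W[300:310,290:320,2]))
    for lo,hi in((.1,.115),(.08,.096),(.02,.08)):
        m=S[(S[:,2]>lo)&(S[:,2]<hi)]
        if len(m):print(n,lo,len(m),m.mean(0).round(4),m.min(0).round(4),m.max(0).round(4),m[:,2].std().round(4), (m[:,:2].min(0)+m[:,:2].max(0))/2)
    W_=W
    bx=(185,255,350,460) if n=="top" else (170,255,280,360)
    a,b,l,r=bx;S=W[a:b,l:r].reshape(-1,3)
    for lo,hi in((.095,.11),(.044,.056),(.010,.020)):
        m=S[(S[:,2]>lo)&(S[:,2]<hi)]
        if len(m):
            rc=cv2.minAreaRect((m[:,:2]*1000).astype(np.float32));print(n,"cradle",lo,len(m),np.round(m.mean(0),4),rc)
E
```

```text
top bench z 0.0006238740818644839
top 0.1 232 [0.6311 0.1658 0.1079] [0.6133 0.1481 0.1003] [0.6494 0.1838 0.1138] 0.0026 [0.63133275 0.16596362]
top 0.08 229 [0.6285 0.1643 0.0901] [0.6066 0.1385 0.0801] [0.6578 0.1938 0.0959] 0.003 [0.63222465 0.16619293]
top 0.02 113 [0.614  0.1549 0.0491] [0.6062 0.1379 0.0205] [0.6327 0.1805 0.0788] 0.0177 [0.6194365  0.15920296]
top cradle 0.095 144 [ 0.5309 -0.2458  0.1007] ((530.995361328125, -246.1248779296875), (14.15829086303711, 48.44314193725586), 82.22713470458984)
top cradle 0.044 704 [ 0.5431 -0.1522  0.0502] ((541.3397216796875, -167.70263671875), (150.71160888671875, 89.39704132080078), 83.26190185546875)
top cradle 0.01 2637 [ 0.538  -0.1771  0.0154] ((541.5403442382812, -166.8697509765625), (232.07838439941406, 110.44585418701172), 83.26708984375)
side bench z -8.347804168068462e-05
side 0.1 214 [0.627  0.1714 0.1066] [0.6098 0.1506 0.1002] [0.6449 0.1882 0.1111] 0.0024 [0.62736961 0.16936246]
side 0.08 261 [0.6243 0.1806 0.0884] [0.6027 0.1465 0.0801] [0.6532 0.1965 0.096 ] 0.0036 [0.62795164 0.17147677]
side 0.02 608 [0.6225 0.1852 0.0505] [0.6024 0.1512 0.02  ] [0.6538 0.2001 0.08  ] 0.0173 [0.6281415 0.1756173]
side cradle 0.095 69 [ 0.5273 -0.2425  0.0991] ((527.974365234375, -242.6047821044922), (18.84772300720215, 48.547183990478516), 85.93187713623047)
side cradle 0.044 500 [ 0.5342 -0.1631  0.049 ] ((522.0950317382812, -217.72906494140625), (272.9782409667969, 102.9798583984375), 76.09785461425781)
side cradle 0.01 854 [ 0.5248 -0.1627  0.015 ] ((529.0408935546875, -209.45912170410156), (290.78759765625, 125.26870727539062), 78.88847351074219)
```

Run:
```python
import numpy as np,cv2
from h import *
c=dict(np.load("top0.npz"));W=cloud(c)
# side flats
cs=dict(np.load("side0.npz"));Ws=cloud(cs)
S=Ws[260:330,230:275];
for z0,z1 in((.02,.05),(.05,.08),(.02,.08)):
    m=S[(S[...,2]>z0)&(S[...,2]<z1)][:,:2]*1000
    r=cv2.minAreaRect(cv2.convexHull(m.astype(np.float32)));print("side rect",r)
# xy contour binned by column
for u in range(236,272,2):
    col=Ws[280:315,u];k=(col[:,2]>.02)&(col[:,2]<.08)
    if k.sum()>5: print(u,(np.median(col[k],0)*1000).round(1),k.sum())
T=W[160:200,232:270].reshape(-1,3);m=T[(T[:,2]>.084)&(T[:,2]<.112)]
h=cv2.convexHull((m[:,:2]*1000).astype(np.float32));print("top",cv2.minAreaRect(h));print(cv2.approxPolyDP(h,4,True).reshape(-1,2))
# jaws
a=np.radians(83.27);ey=np.array([np.cos(a),np.sin(a)]);ex=np.array([ey[1],-ey[0]])
S=W[185:255,350:460].reshape(-1,3)
for lo,hi in((.046,.056),(.012,.018),(.094,.108)):
    m=S[(S[:,2]>lo)&(S[:,2]<hi)];y=m[:,:2]@ey;x=m[:,:2]@ex
    hh,e=np.histogram(y,bins=np.arange(-.36,0.0,.005));print(lo,[(round(e[i],3),int(n)) for i,n in enumerate(hh) if n]); print("x",np.percentile(x,[1,50,99]).round(4))
```

```text
side rect ((621.2613525390625, 179.18966674804688), (57.93833923339844, 31.389793395996094), 29.864124298095703)
side rect ((621.1651000976562, 179.65072631835938), (57.29436492919922, 29.777687072753906), 29.823631286621094)
side rect ((621.2613525390625, 179.18966674804688), (57.93833923339844, 31.389793395996094), 29.864124298095703)
238 [651.9 182.9  69.4] 6
240 [648.7 183.9  55.4] 19
242 [644.9 185.   50.6] 21
244 [639.5 189.5  52.3] 20
246 [634.8 191.8  52. ] 20
248 [629.9 194.9  51.8] 20
250 [626.1 194.5  52.7] 21
252 [622.4 192.   50.2] 20
254 [618.9 190.2  51.3] 22
256 [615.7 187.7  51.9] 23
258 [611.2 185.   51.3] 23
260 [607.9 183.4  50.6] 22
262 [604.5 180.8  51.1] 25
264 [603.5 166.5  51.6] 30
266 [603.2 158.2  30.1] 9
top ((631.6688232421875, 166.34710693359375), (55.08428955078125, 49.90426254272461), 30.729049682617188)
[[656.8335  153.89775]
 [655.4358  180.2657 ]
 [636.12976 193.84586]
 [606.7929  178.68031]
 [608.00995 152.24625]
 [634.92126 139.25273]]
0.046 [(np.float64(-0.18), 16), (np.float64(-0.175), 1), (np.float64(-0.15), 9), (np.float64(-0.145), 82), (np.fl
[... 752 characters left out ...]
.12), 80), (np.float64(-0.115), 75), (np.float64(-0.11), 83), (np.float64(-0.105), 81), (np.float64(-0.1), 69), (np.float64(-0.095), 71), (np.float64(-0.09), 83), (np.float64(-0.085), 83), (np.float64(-0.08), 74), (np.float64(-0.075), 78), (np.float64(-0.07), 78), (np.float64(-0.065), 78), (np.float64(-0.06), 72), (np.float64(-0.055), 69), (np.float64(-0.05), 16), (np.float64(-0.045), 8), (np.float64(-0.04), 11), (np.float64(-0.035), 9), (np.float64(-0.03), 37), (np.float64(-0.025), 52), (np.float64(-0.02), 54), (np.float64(-0.015), 24), (np.float64(-0.01), 2)]
x [0.5029 0.5532 0.6116]
0.094 [(np.float64(-0.19), 41), (np.float64(-0.185), 51), (np.float64(-0.18), 57)]
x [0.5323 0.5558 0.5799]
```

Call:
move_arm --moves '[{"hand": 87, "x": 0.5, "y": -0.5, "z": 0, "wx": 0, "wy": 0, "wz": 0}, {"hand": 87, "x": 1, "y": -1, "z": 0, "wx": 0, "wy": 0, "wz": 0}, {"hand": 87, "x": 1, "y": -1, "z": 0, "wx": 0, "wy": 0, "wz": 0}, {"hand": 87, "x": 1, "y": -1, "z": 0, "wx": 0, "wy": 0, "wz": 0}, {"hand": 87, "x": 1, "y": -1, "z": 0, "wx": 0, "wy": 0, "wz": 0}, {"hand": 87, "x": 1, "y": -1, "z": 0, "wx": 0, "wy": 0, "wz": 0}, {"hand": 87, "x": 1, "y": -1, "z": 0, "wx": 0, "wy": 0, "wz": 0}, {"hand": 87, "x": 1, "y": -1, "z": 0, "wx": 0, "wy": 0, "wz": 0}, {"hand": 87, "x": 1, "y": -1, "z": 0, "wx": 0, "wy": 0, "wz": 0}, {"hand": 87, "x": 1, "y": -1, "z": 0, "wx": 0, "wy": 0, "wz": 0}, {"hand": 87, "x": 1, "y": -1, "z": 0, "wx": 0, "wy": 0, "wz": 0}, {"hand": 87, "x": 1, "y": -1, "z": 0, "wx": 0, "wy": 0, "wz": 0}, {"hand": 87, "x": 1, "y": -1, "z": 0, "wx": 0, "wy": 0, "wz": 0}, {"hand": 87, "x": 1, "y": -1, "z": 0, "wx": 0, "wy": 0, "wz": 0}, {"hand": 87, "x": 1, "y": -1, "z": 0, "wx": 0, "wy": 0, "wz": 0}, {"hand": 87, "x": 1, "y": -1, "z": 0, "wx": 0, "wy": 0, "wz": 0}, {"hand": 87, "x": 1, "y": -1, "z": 0, "wx": 0, "wy": 0, "wz": 0}, {"hand": 87, "x": 1, "y": -1, "z": 0, "wx": 0, "wy": 0, "wz": 0}, {"hand": 87, "x": 1, "y": -1, "z": 0, "wx": 0, "wy": 0, "wz": 0}, {"hand": 87, "x": 1, "y": -1, "z": 0, "wx": 0, "wy": 0, "wz": 0}]'

```text
time_s: 2.1
position: [0.5067, -0.0112, 0.2223]
tcp_rot: [[0.969, 0.247, -0.001], [0.247, -0.969, 0.0], [-0.001, -0.0, -1.0]]
force: [0.7, -0.5, -1.2]
opening: 1.003
```

Call:
move_arm --moves '[{"hand": 87, "x": 1, "y": -0.9, "z": 0, "wx": 0, "wy": 0, "wz": 0}, {"hand": 87, "x": 1, "y": -0.9, "z": 0, "wx": 0, "wy": 0, "wz": 0}, {"hand": 87, "x": 1, "y": -0.9, "z": 0, "wx": 0, "wy": 0, "wz": 0}, {"hand": 87, "x": 1, "y": -0.9, "z": 0, "wx": 0, "wy": 0, "wz": 0}, {"hand": 87, "x": 1, "y": -0.9, "z": 0, "wx": 0, "wy": 0, "wz": 0}, {"hand": 87, "x": 1, "y": -0.9, "z": 0, "wx": 0, "wy": 0, "wz": 0}, {"hand": 87, "x": 0.5, "y": -0.3, "z": 0, "wx": 0, "wy": 0, "wz": 0}, {"hand": 87, "x": 0, "y": 0, "z": 0, "wx": 0, "wy": 0, "wz": 8.5}, {"hand": 87, "x": 0, "y": 0, "z": 0, "wx": 0, "wy": 0, "wz": 8.5}, {"hand": 87, "x": 0, "y": 0, "z": 0, "wx": 0, "wy": 0, "wz": 8.5}, {"hand": 87, "x": 0, "y": 0, "z": 0, "wx": 0, "wy": 0, "wz": 8.5}, {"hand": 87, "x": 0, "y": 0, "z": 0, "wx": 0, "wy": 0, "wz": 8.5}, {"hand": 87, "x": 0, "y": 0, "z": 0, "wx": 0, "wy": 0, "wz": 1.3}, {"hand": 87, "x": 0, "y": 0, "z": 0, "wx": 0, "wy": 0, "wz": 0}]'

```text
time_s: 3.5
position: [0.6283, 0.1655, 0.2221]
tcp_rot: [[0.872, -0.49, -0.001], [-0.49, -0.872, -0.0], [-0.001, 0.0, -1.0]]
force: [-0.5, -1.0, -0.2]
opening: 1.004
```

Run:
```python
from rig import bot,vision
from h import *
s=bot.read_state();R=s["tcp_rot"];p=s["position"];print(p,np.degrees(np.arctan2(R[1,1],R[0,1])),s["joint_positions"].round(1))
d=np.array([.629,.168,.070-bot.hold_point_z])-p;print("units",(R.T@d/.025).round(2))
c=vision.capture("side");im=c["image"][:,:,::-1].copy()
for q in(p,p+R[:,1]*.0435,p-R[:,1]*.0435):
    cv2.circle(im,tuple(int(round(x)) for x in proj(c,q)),2,(0,0,255),-1)
cv2.imwrite("pics/s1.png",cv2.resize(im[130:380,150:450],None,fx=2.4,fy=2.4,interpolation=cv2.INTER_CUBIC))
```

```text
[0.62832375 0.16554023 0.22213217] -119.35117936199283 [  4.9  32.2  78.3   0.   69.6 124.3]
units [-0.02 -0.1   6.83]
```

View pics/s1.png

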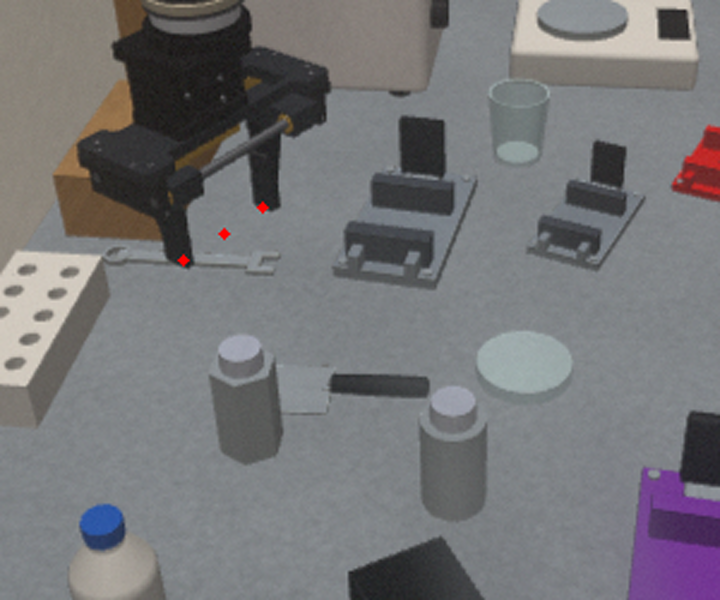

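The projected TCP and fingertips land on the real ones, so the measurement holds. Now I'll descend and grip.

Call:
move_arm --moves '[{"hand": 87, "x": 0, "y": -0.1, "z": 0.5, "wx": 0, "wy": 0, "wz": 0}, {"hand": 87, "x": 0, "y": 0, "z": 0.8, "wx": 0, "wy": 0, "wz": 0}, {"hand": 87, "x": 0, "y": 0, "z": 0.8, "wx": 0, "wy": 0, "wz": 0}, {"hand": 87, "x": 0, "y": 0, "z": 0.8, "wx": 0, "wy": 0, "wz": 0}, {"hand": 87, "x": 0, "y": 0, "z": 0.8, "wx": 0, "wy": 0, "wz": 0}, {"hand": 87, "x": 0, "y": 0, "z": 0.8, "wx": 0, "wy": 0, "wz": 0}, {"hand": 87, "x": 0, "y": 0, "z": 0.8, "wx": 0, "wy": 0, "wz": 0}, {"hand": 87, "x": 0, "y": 0, "z": 0.8, "wx": 0, "wy": 0, "wz": 0}, {"hand": 87, "x": 0, "y": 0, "z": 0.5, "wx": 0, "wy": 0, "wz": 0}, {"hand": 87, "x": 0, "y": 0, "z": 0.2, "wx": 0, "wy": 0, "wz": 0}, {"hand": 87, "x": 0, "y": 0, "z": 0, "wx": 0, "wy": 0, "wz": 0}]'

```text
time_s: 4.65
position: [0.6294, 0.1677, 0.0517]
tcp_rot: [[0.871, -0.492, -0.001], [-0.492, -0.871, -0.0], [-0.001, 0.001, -1.0]]
force: [-0.0, 0.7, -0.0]
opening: 1.004
```

Run:
```python
from rig import bot,vision
from h import *
s=bot.read_state();print(s["position"],s["force"])
c=vision.capture("side");im=c["image"][:,:,::-1]
cv2.imwrite("pics/s2.png",cv2.resize(im[180:350,150:350],None,fx=3,fy=3,interpolation=cv2.INTER_CUBIC))
```

```text
[0.62941023 0.16771832 0.05165683] [-0.04289806  0.66961464 -0.00238561]
```

View pics/s2.png

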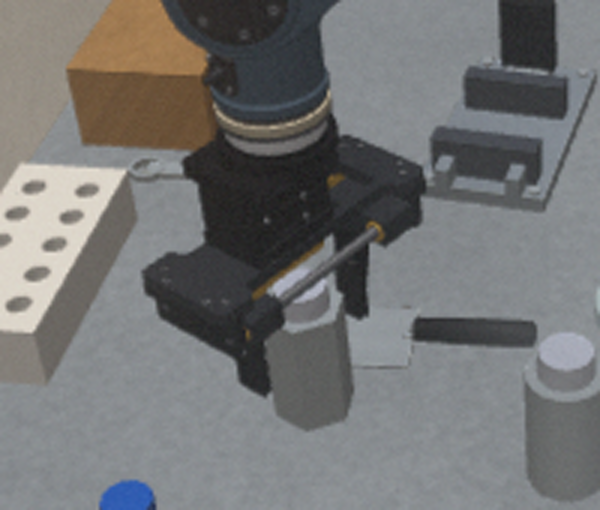

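The jar sits between the fingers (left finger at (255,375), right at (352,290)), its flats roughly facing them. Closing.

Call:
move_arm --moves '[{"hand": 60, "x": 0, "y": 0, "z": 0, "wx": 0, "wy": 0, "wz": 0}, {"hand": 56, "x": 0, "y": 0, "z": 0, "wx": 0, "wy": 0, "wz": 0}, {"hand": 52, "x": 0, "y": 0, "z": 0, "wx": 0, "wy": 0, "wz": 0}, {"hand": 40, "x": 0, "y": 0, "z": 0, "wx": 0, "wy": 0, "wz": 0}, {"hand": 40, "x": 0, "y": 0, "z": 0, "wx": 0, "wy": 0, "wz": 0}, {"hand": 40, "x": 0, "y": 0, "z": 0, "wx": 0, "wy": 0, "wz": 0}, {"hand": 40, "x": 0, "y": 0, "z": 0, "wx": 0, "wy": 0, "wz": 0}, {"hand": 40, "x": 0, "y": 0, "z": 0, "wx": 0, "wy": 0, "wz": 0}, {"hand": 40, "x": 0, "y": 0, "z": 0, "wx": 0, "wy": 0, "wz": 0}]'

```text
time_s: 5.6
position: [0.6295, 0.1673, 0.0527]
tcp_rot: [[0.871, -0.492, -0.001], [-0.492, -0.871, -0.001], [-0.0, 0.001, -1.0]]
force: [-2.6, -2.9, 2.6]
opening: 0.573
```

Call:
move_arm --moves '[{"hand": 40, "x": 0, "y": 0, "z": -0.1, "wx": 0, "wy": 0, "wz": 0}, {"hand": 40, "x": 0, "y": 0, "z": -0.3, "wx": 0, "wy": 0, "wz": 0}, {"hand": 40, "x": 0, "y": 0, "z": -0.5, "wx": 0, "wy": 0, "wz": 0}, {"hand": 40, "x": 0, "y": 0, "z": -0.6, "wx": 0, "wy": 0, "wz": 0}, {"hand": 40, "x": 0, "y": 0, "z": -0.6, "wx": 0, "wy": 0, "wz": 0}, {"hand": 40, "x": 0, "y": 0, "z": -0.6, "wx": 0, "wy": 0, "wz": 0}, {"hand": 40, "x": 0, "y": 0, "z": -0.4, "wx": 0, "wy": 0, "wz": 0}, {"hand": 40, "x": 0, "y": 0, "z": -0.1, "wx": 0, "wy": 0, "wz": 0}, {"hand": 40, "x": 0, "y": 0, "z": 0, "wx": 0, "wy": 0, "wz": -3}, {"hand": 40, "x": 0, "y": 0, "z": 0, "wx": 0, "wy": 0, "wz": -5}, {"hand": 40, "x": 0, "y": 0, "z": 0, "wx": 0, "wy": 0, "wz": -6}, {"hand": 40, "x": 0, "y": 0, "z": 0, "wx": 0, "wy": 0, "wz": -5}, {"hand": 40, "x": 0, "y": 0, "z": 0, "wx": 0, "wy": 0, "wz": -3.7}, {"hand": 40, "x": 0, "y": 0, "z": 0, "wx": 0, "wy": 0, "wz": 0}]'

```text
time_s: 7.0
position: [0.6294, 0.1677, 0.1321]
tcp_rot: [[0.993, -0.118, -0.001], [-0.118, -0.993, -0.0], [-0.001, 0.0, -1.0]]
force: [-0.2, -0.6, -5.8]
opening: 0.573
```

Run:
```python
from rig import bot,vision
from h import *
s=bot.read_state();R=s["tcp_rot"];p=s["position"];print(p,np.degrees(np.arctan2(R[1,1],R[0,1])),s["force"],s["opening"])
d=np.array([.542,-.149,p[2]])-p;print("units",(R.T@d/.025).round(2))
c=vision.capture("side");im=c["image"][:,:,::-1]
cv2.imwrite("pics/s3.png",cv2.resize(im[130:350,150:400],None,fx=2.4,fy=2.4,interpolation=cv2.INTER_CUBIC))
```

```text
[0.6293552  0.16768305 0.1320894 ] -96.79661898466985 [-0.15654904 -0.63081917 -5.79307364] 0.5731459055680819
units [-1.970e+00  1.299e+01  1.000e-02]
```

View pics/s3.png

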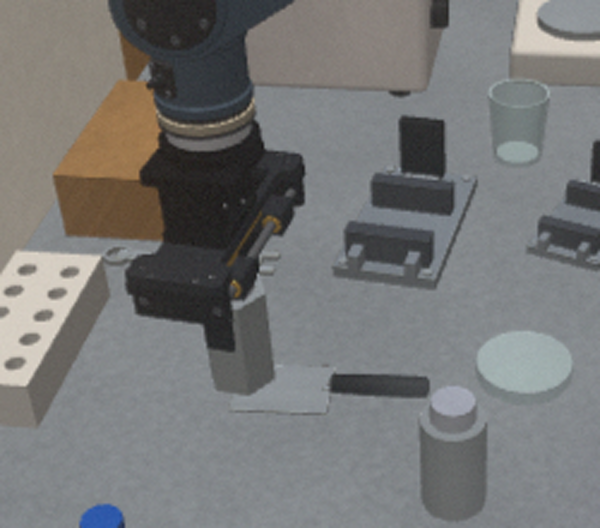

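The jar is lifted, upright at (240,350), about 5 N on the wrist. Carrying it over the cradle.

Call:
move_arm --moves '[{"hand": 40, "x": 0, "y": 0.4, "z": 0, "wx": 0, "wy": 0, "wz": 0}, {"hand": 40, "x": -0.2, "y": 0.8, "z": 0, "wx": 0, "wy": 0, "wz": 0}, {"hand": 40, "x": -0.2, "y": 1, "z": 0, "wx": 0, "wy": 0, "wz": 0}, {"hand": 40, "x": -0.2, "y": 1, "z": 0, "wx": 0, "wy": 0, "wz": 0}, {"hand": 40, "x": -0.2, "y": 1, "z": 0, "wx": 0, "wy": 0, "wz": 0}, {"hand": 40, "x": -0.2, "y": 1, "z": 0, "wx": 0, "wy": 0, "wz": 0}, {"hand": 40, "x": -0.2, "y": 1, "z": 0, "wx": 0, "wy": 0, "wz": 0}, {"hand": 40, "x": -0.2, "y": 1, "z": 0, "wx": 0, "wy": 0, "wz": 0}, {"hand": 40, "x": -0.2, "y": 1, "z": 0, "wx": 0, "wy": 0, "wz": 0}, {"hand": 40, "x": -0.2, "y": 1, "z": 0, "wx": 0, "wy": 0, "wz": 0}, {"hand": 40, "x": -0.2, "y": 1, "z": 0, "wx": 0, "wy": 0, "wz": 0}, {"hand": 40, "x": 0, "y": 1, "z": 0, "wx": 0, "wy": 0, "wz": 0}, {"hand": 40, "x": 0, "y": 1, "z": 0, "wx": 0, "wy": 0, "wz": 0}, {"hand": 40, "x": 0, "y": 0.6, "z": 0, "wx": 0, "wy": 0, "wz": 0}, {"hand": 40, "x": 0, "y": 0.2, "z": 0, "wx": 0, "wy": 0, "wz": 0}, {"hand": 40, "x": 0, "y": 0, "z": 0, "wx": 0, "wy": 0, "wz": 0}]'

```text
time_s: 8.65
position: [0.5416, -0.1495, 0.1326]
tcp_rot: [[0.993, -0.12, 0.0], [-0.12, -0.993, 0.0], [-0.0, -0.0, -1.0]]
force: [-0.7, 0.1, -5.3]
opening: 0.573
```

Run:
```python
from rig import bot,vision
from h import *
s=bot.read_state();R=s["tcp_rot"];p=s["position"];print(p,np.degrees(np.arctan2(R[1,1],R[0,1])),s["force"],s["opening"])
o=[]
for n,(a,b,l,r) in(("side",(90,290,230,430)),("top",(150,300,330,480))):
    c=vision.capture(n);im=c["image"][:,:,::-1];o.append(cv2.resize(im[a:b,l:r],(400,400),interpolation=cv2.INTER_CUBIC))
cv2.imwrite("pics/s4.png",np.hstack(o))
```

```text
[ 0.54163841 -0.14950541  0.13258464] -96.88396112468904 [-0.74736503  0.07943509 -5.25073053] 0.572763334007322
```

View pics/s4.png

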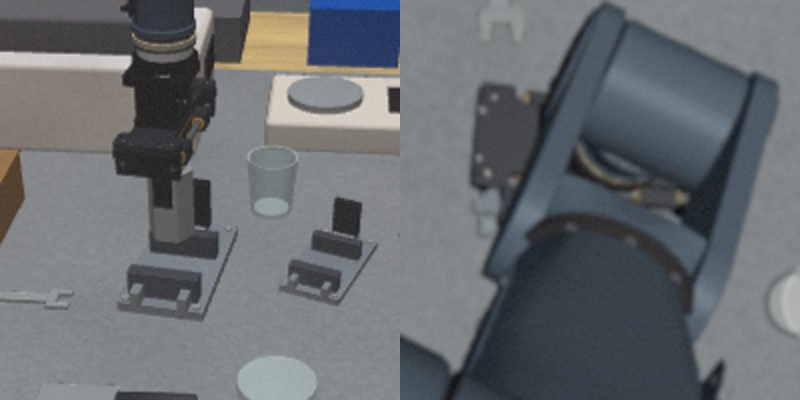

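Call:
move_arm --moves '[{"hand": 40, "x": 0, "y": 0, "z": 0.2, "wx": 0, "wy": 0, "wz": 0}, {"hand": 40, "x": 0, "y": 0, "z": 0.4, "wx": 0, "wy": 0, "wz": 0}, {"hand": 40, "x": 0, "y": 0, "z": 0.4, "wx": 0, "wy": 0, "wz": 0}, {"hand": 40, "x": 0, "y": 0, "z": 0.4, "wx": 0, "wy": 0, "wz": 0}, {"hand": 40, "x": 0, "y": 0, "z": 0.4, "wx": 0, "wy": 0, "wz": 0}, {"hand": 40, "x": 0, "y": 0, "z": 0.4, "wx": 0, "wy": 0, "wz": 0}, {"hand": 40, "x": 0, "y": 0, "z": 0.2, "wx": 0, "wy": 0, "wz": 0}, {"hand": 40, "x": 0, "y": 0, "z": 0.1, "wx": 0, "wy": 0, "wz": 0}, {"hand": 40, "x": 0, "y": 0, "z": 0, "wx": 0, "wy": 0, "wz": 0}]'

```text
time_s: 9.65
position: [0.5417, -0.1491, 0.0697]
tcp_rot: [[0.993, -0.118, -0.0], [-0.118, -0.993, 0.0], [-0.0, -0.0, -1.0]]
force: [-0.2, 0.6, -4.4]
opening: 0.574
```

Run:
```python
from rig import bot,vision
from h import *
s=bot.read_state();print(s["position"],s["force"])
c=vision.capture("side");im=c["image"][:,:,::-1]
cv2.imwrite("pics/s5.png",cv2.resize(im[110:270,250:400],None,fx=3.6,fy=3.6,interpolation=cv2.INTER_CUBIC))
```

```text
[ 0.54170509 -0.14911562  0.06969996] [-0.19566665  0.58478159 -4.3570784 ]
```

View pics/s5.png

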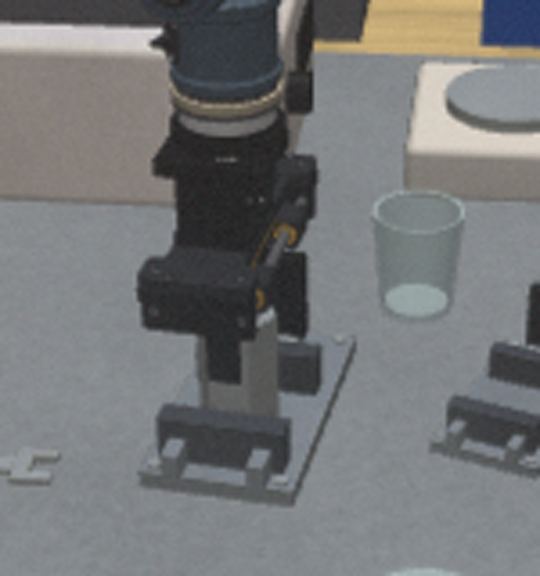

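The jar is between the jaws and not yet touching the bed: the wrist still carries its weight. Lowering in fine steps.

Call:
move_arm --moves '[{"hand": 40, "x": 0, "y": 0, "z": 0.04, "wx": 0, "wy": 0, "wz": 0}, {"hand": 40, "x": 0, "y": 0, "z": 0.04, "wx": 0, "wy": 0, "wz": 0}, {"hand": 40, "x": 0, "y": 0, "z": 0, "wx": 0, "wy": 0, "wz": 0}]'

```text
time_s: 10.0
position: [0.5419, -0.1491, 0.0682]
tcp_rot: [[0.993, -0.118, 0.0], [-0.118, -0.993, -0.0], [0.0, 0.0, -1.0]]
force: [0.4, -0.7, -5.6]
opening: 0.57
```

Call:
move_arm --moves '[{"hand": 40, "x": 0, "y": 0, "z": 0.03, "wx": 0, "wy": 0, "wz": 0}, {"hand": 40, "x": 0, "y": 0, "z": 0.03, "wx": 0, "wy": 0, "wz": 0}, {"hand": 40, "x": 0, "y": 0, "z": 0, "wx": 0, "wy": 0, "wz": 0}]'

```text
time_s: 10.3
position: [0.542, -0.1492, 0.0677]
tcp_rot: [[0.993, -0.118, 0.001], [-0.118, -0.993, -0.0], [0.001, 0.0, -1.0]]
force: [-2.0, 0.4, 4.5]
opening: 0.573
```

The force has flipped to +4.5 N, so the jar is on the bed. Releasing, then retreating straight up.

Call:
move_arm --moves '[{"hand": 54, "x": 0, "y": 0, "z": 0, "wx": 0, "wy": 0, "wz": 0}, {"hand": 60, "x": 0, "y": 0, "z": 0, "wx": 0, "wy": 0, "wz": 0}, {"hand": 70, "x": 0, "y": 0, "z": 0, "wx": 0, "wy": 0, "wz": 0}, {"hand": 80, "x": 0, "y": 0, "z": 0, "wx": 0, "wy": 0, "wz": 0}, {"hand": 80, "x": 0, "y": 0, "z": 0, "wx": 0, "wy": 0, "wz": 0}, {"hand": 80, "x": 0, "y": 0, "z": 0, "wx": 0, "wy": 0, "wz": 0}, {"hand": 80, "x": 0, "y": 0, "z": -0.2, "wx": 0, "wy": 0, "wz": 0}, {"hand": 80, "x": 0, "y": 0, "z": -0.6, "wx": 0, "wy": 0, "wz": 0}, {"hand": 80, "x": 0, "y": 0, "z": -0.8, "wx": 0, "wy": 0, "wz": 0}, {"hand": 80, "x": 0, "y": 0, "z": -0.8, "wx": 0, "wy": 0, "wz": 0}, {"hand": 80, "x": 0, "y": 0, "z": -0.8, "wx": 0, "wy": 0, "wz": 0}, {"hand": 80, "x": 0, "y": 0, "z": -0.4, "wx": 0, "wy": 0, "wz": 0}, {"hand": 80, "x": 0, "y": 0, "z": 0, "wx": 0, "wy": 0, "wz": 0}]'

```text
time_s: 11.6
position: [0.5428, -0.1495, 0.1582]
tcp_rot: [[0.993, -0.118, 0.003], [-0.118, -0.993, -0.002], [0.003, 0.001, -1.0]]
force: [-0.7, -0.6, 0.5]
opening: 0.922
```

Run:
```python
from rig import bot,vision
from h import *
s=bot.read_state();R=s["tcp_rot"];p=s["position"];print(p,s["force"],s["opening"])
c=vision.capture("side");im=c["image"][:,:,::-1]
cv2.imwrite("pics/s6.png",cv2.resize(im[110:270,250:400],None,fx=3.6,fy=3.6,interpolation=cv2.INTER_CUBIC))
W=cloud(c);S=W[150:255,280:365].reshape(-1,3)
a=np.radians(83.27);ey=np.array([np.cos(a),np.sin(a)]);ex=np.array([ey[1],-ey[0]]);o=np.array([.541,-.155])+[-.0018,.0018]
for lo,hi in((.116,.128),(.09,.11),(.06,.088)):
    m=S[(S[:,2]>lo)&(S[:,2]<hi)];q=(m[:,:2]-o)@np.array([ex,ey]).T
    q=q[(abs(q[:,0])<.04)&(abs(q[:,1])<.06)];print(lo,len(q),q.min(0),q.max(0),q.mean(0))
m=S[(S[:,2]>.085)&(S[:,2]<.104)];q=(m[:,:2]-o)@np.array([ex,ey]).T;q=q[(q[:,1]<-.06)];print("handle",q.mean(0),q.min(0),q.max(0))
# handle target: cradle y from open jaw
h=np.array([.541,-.155])-ey*.0905;t=np.array([*h,.085-bot.hold_point_z]);print("handle tgt",t,(R.T@(t-p)/.025).round(2))
```

```text
[ 0.54278079 -0.1495154   0.1581746 ] [-0.66543686 -0.57533347  0.48977811] 0.9217570053210057
0.116 121 [-0.01735871 -0.01608018] [0.01732005 0.02624234] [-8.32853037e-05  9.39205526e-03]
0.09 206 [-0.02793775 -0.02021933] [0.03065587 0.03408287] [-0.00279304  0.01878256]
0.06 212 [-0.02738507  0.00228765] [0.02744987 0.03494376] [-0.00459931  0.0231724 ]
handle [-0.00690366 -0.09763852] [-0.0867567 -0.2294577] [ 0.02428897 -0.08158316]
handle tgt [ 0.53039424 -0.2448764   0.0663    ] [-0.05  3.84  3.68]
```

View pics/s6.png

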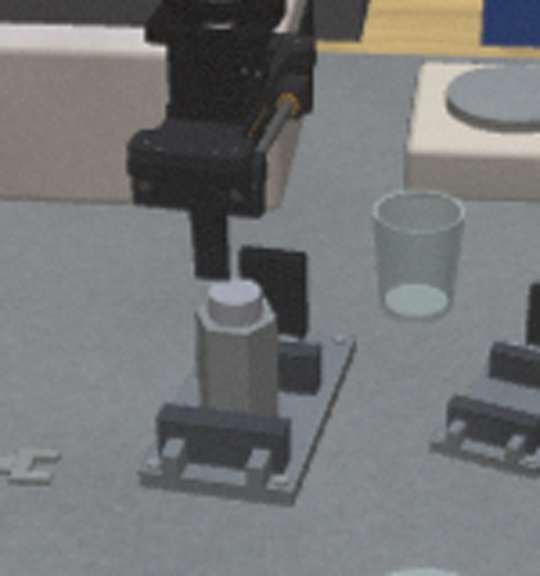

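The jar stands upright and alone on the bed (lid at (235,295)), flat facing the fixed jaw, centre about x≈0, y≈+7 mm, jaw still open. Now the handle.

Call:
move_arm --moves '[{"hand": 50, "x": 0, "y": 0.4, "z": 0, "wx": 0, "wy": 0, "wz": 0}, {"hand": 50, "x": 0, "y": 0.8, "z": 0, "wx": 0, "wy": 0, "wz": 0}, {"hand": 50, "x": 0, "y": 0.8, "z": 0, "wx": 0, "wy": 0, "wz": 0}, {"hand": 50, "x": 0, "y": 0.8, "z": 0, "wx": 0, "wy": 0, "wz": 0}, {"hand": 50, "x": 0, "y": 0.7, "z": 0, "wx": 0, "wy": 0, "wz": 0}, {"hand": 50, "x": 0, "y": 0.3, "z": 0, "wx": 0, "wy": 0, "wz": 0}, {"hand": 50, "x": 0, "y": 0, "z": 0.3, "wx": 0, "wy": 0, "wz": 0}, {"hand": 50, "x": 0, "y": 0, "z": 0.5, "wx": 0, "wy": 0, "wz": 0}, {"hand": 50, "x": 0, "y": 0, "z": 0.5, "wx": 0, "wy": 0, "wz": 0}, {"hand": 50, "x": 0, "y": 0, "z": 0.3, "wx": 0, "wy": 0, "wz": 0}, {"hand": 50, "x": 0, "y": 0, "z": 0, "wx": 0, "wy": 0, "wz": 0}]'

```text
time_s: 12.75
position: [0.5295, -0.242, 0.1146]
tcp_rot: [[0.993, -0.117, -0.003], [-0.117, -0.993, 0.002], [-0.004, -0.002, -1.0]]
force: [-0.8, 0.6, -0.1]
opening: 0.578
```

Run:
```python
from rig import bot,vision
from h import *
s=bot.read_state();R=s["tcp_rot"];p=s["position"];print(p,s["force"],s["opening"])
t=np.array([.5304,-.2449,.085-bot.hold_point_z]);print((R.T@(t-p)/.025).round(2))
c=vision.capture("side");im=c["image"][:,:,::-1]
cv2.imwrite("pics/s7.png",cv2.resize(im[110:270,250:400],None,fx=3.6,fy=3.6,interpolation=cv2.INTER_CUBIC))
```

```text
[ 0.52952663 -0.24196938  0.11461706] [-0.79810029  0.57338253 -0.12253829] 0.5777865011741373
[0.06 0.12 1.93]
```

View pics/s7.png

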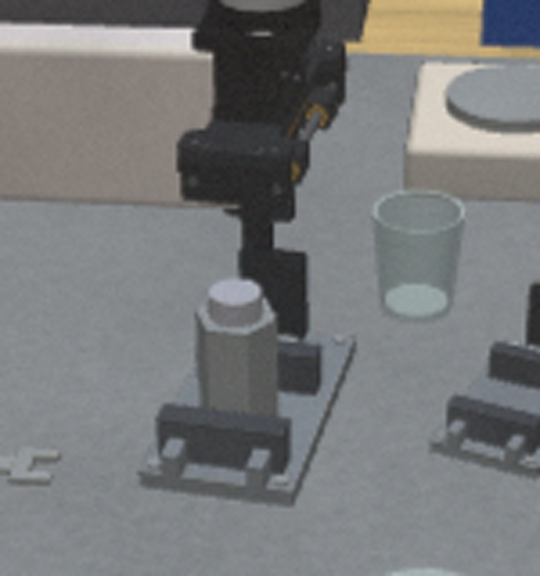

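Call:
move_arm --moves '[{"hand": 50, "x": 0, "y": 0.1, "z": 0.2, "wx": 0, "wy": 0, "wz": 0}, {"hand": 50, "x": 0, "y": 0, "z": 0.4, "wx": 0, "wy": 0, "wz": 0}, {"hand": 50, "x": 0, "y": 0, "z": 0.4, "wx": 0, "wy": 0, "wz": 0}, {"hand": 50, "x": 0, "y": 0, "z": 0.4, "wx": 0, "wy": 0, "wz": 0}, {"hand": 50, "x": 0, "y": 0, "z": 0.3, "wx": 0, "wy": 0, "wz": 0}, {"hand": 50, "x": 0, "y": 0, "z": 0.2, "wx": 0, "wy": 0, "wz": 0}, {"hand": 50, "x": 0, "y": 0, "z": 0, "wx": 0, "wy": 0, "wz": 0}, {"hand": 24, "x": 0, "y": 0, "z": 0, "wx": 0, "wy": 0, "wz": 0}, {"hand": 18, "x": 0, "y": 0, "z": 0, "wx": 0, "wy": 0, "wz": 0}, {"hand": 16, "x": 0, "y": 0, "z": 0, "wx": 0, "wy": 0, "wz": 0}, {"hand": 10, "x": 0, "y": 0, "z": 0, "wx": 0, "wy": 0, "wz": 0}, {"hand": 10, "x": 0, "y": 0, "z": 0, "wx": 0, "wy": 0, "wz": 0}, {"hand": 10, "x": 0, "y": 0, "z": 0, "wx": 0, "wy": 0, "wz": 0}, {"hand": 10, "x": 0, "y": 0, "z": 0, "wx": 0, "wy": 0, "wz": 0}]'

```text
time_s: 14.2
position: [0.5303, -0.2463, 0.0693]
tcp_rot: [[0.993, -0.118, 0.0], [-0.118, -0.993, -0.001], [0.0, 0.001, -1.0]]
force: [-0.6, -1.0, 1.6]
opening: 0.159
```

Run:
```python
from rig import bot,vision
from h import *
s=bot.read_state();R=s["tcp_rot"];p=s["position"];print(p,s["force"],s["opening"]*87)
c=vision.capture("side");im=c["image"][:,:,::-1]
cv2.imwrite("pics/s8.png",cv2.resize(im[110:270,250:400],None,fx=3.6,fy=3.6,interpolation=cv2.INTER_CUBIC))
```

```text
[ 0.53032142 -0.24626196  0.0692547 ] [-0.63540005 -1.02507248  1.5723693 ] 13.80865546883862
```

View pics/s8.png

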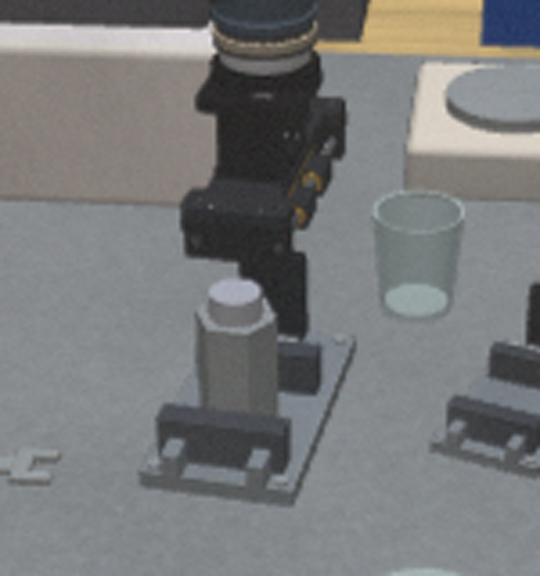

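The handle is pinched (opening 13.8 mm, bar 14 mm). Sliding slowly along −tool y.

Call:
move_arm --moves '[{"hand": 10, "x": 0, "y": -0.06, "z": 0, "wx": 0, "wy": 0, "wz": 0}, {"hand": 10, "x": 0, "y": -0.1, "z": 0, "wx": 0, "wy": 0, "wz": 0}, {"hand": 10, "x": 0, "y": -0.1, "z": 0, "wx": 0, "wy": 0, "wz": 0}, {"hand": 10, "x": 0, "y": -0.1, "z": 0, "wx": 0, "wy": 0, "wz": 0}, {"hand": 10, "x": 0, "y": -0.08, "z": 0, "wx": 0, "wy": 0, "wz": 0}, {"hand": 10, "x": 0, "y": -0.06, "z": 0, "wx": 0, "wy": 0, "wz": 0}, {"hand": 10, "x": 0, "y": -0.06, "z": 0, "wx": 0, "wy": 0, "wz": 0}, {"hand": 10, "x": 0, "y": -0.06, "z": 0, "wx": 0, "wy": 0, "wz": 0}, {"hand": 10, "x": 0, "y": -0.06, "z": 0, "wx": 0, "wy": 0, "wz": 0}, {"hand": 10, "x": 0, "y": -0.06, "z": 0, "wx": 0, "wy": 0, "wz": 0}, {"hand": 10, "x": 0, "y": -0.06, "z": 0, "wx": 0, "wy": 0, "wz": 0}, {"hand": 10, "x": 0, "y": -0.06, "z": 0, "wx": 0, "wy": 0, "wz": 0}, {"hand": 10, "x": 0, "y": -0.06, "z": 0, "wx": 0, "wy": 0, "wz": 0}, {"hand": 10, "x": 0, "y": -0.06, "z": 0, "wx": 0, "wy": 0, "wz": 0}, {"hand": 10, "x": 0, "y": 0, "z": 0, "wx": 0, "wy": 0, "wz": 0}]'

```text
time_s: 15.75
position: [0.5332, -0.2222, 0.0692]
tcp_rot: [[0.993, -0.118, 0.0], [-0.118, -0.993, -0.001], [0.0, 0.001, -1.0]]
force: [-1.9, -5.5, 3.1]
opening: 0.156
```

Run:
```python
from rig import bot,vision
from h import *
s=bot.read_state();R=s["tcp_rot"];p=s["position"];print(p,s["force"],s["opening"]*87)
c=vision.capture("side");im=c["image"][:,:,::-1]
cv2.imwrite("pics/s9.png",cv2.resize(im[110:270,250:400],None,fx=3.6,fy=3.6,interpolation=cv2.INTER_CUBIC))
```

```text
[ 0.53321428 -0.22219348  0.06923215] [-1.89123355 -5.46337675  3.07008097] 13.559539069574608
```

View pics/s9.png

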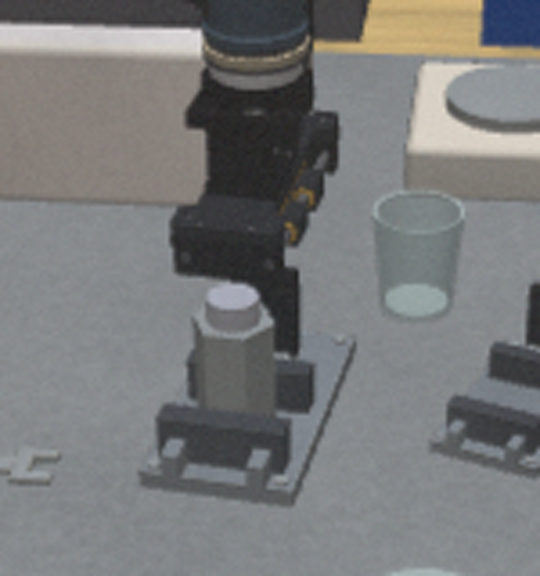

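Moved 24 mm at about 5 N and the jar is upright. Continuing in small steps, watching the force.

Call:
move_arm --moves '[{"hand": 10, "x": 0, "y": -0.05, "z": 0, "wx": 0, "wy": 0, "wz": 0}, {"hand": 10, "x": 0, "y": -0.05, "z": 0, "wx": 0, "wy": 0, "wz": 0}, {"hand": 10, "x": 0, "y": -0.05, "z": 0, "wx": 0, "wy": 0, "wz": 0}, {"hand": 10, "x": 0, "y": 0, "z": 0, "wx": 0, "wy": 0, "wz": 0}]'

```text
time_s: 16.2
position: [0.5337, -0.2185, 0.0692]
tcp_rot: [[0.993, -0.118, 0.0], [-0.118, -0.993, -0.001], [0.0, 0.001, -1.0]]
force: [-2.0, -5.9, 3.3]
opening: 0.16
```

Call:
move_arm --moves '[{"hand": 10, "x": 0, "y": -0.04, "z": 0, "wx": 0, "wy": 0, "wz": 0}, {"hand": 10, "x": 0, "y": -0.04, "z": 0, "wx": 0, "wy": 0, "wz": 0}, {"hand": 10, "x": 0, "y": 0, "z": 0, "wx": 0, "wy": 0, "wz": 0}]'

```text
time_s: 16.5
position: [0.5338, -0.217, 0.0692]
tcp_rot: [[0.993, -0.118, 0.0], [-0.118, -0.993, -0.002], [0.0, 0.002, -1.0]]
force: [-2.9, -6.9, 4.2]
opening: 0.155
```

Call:
move_arm --moves '[{"hand": 10, "x": 0, "y": -0.04, "z": 0, "wx": 0, "wy": 0, "wz": 0}, {"hand": 10, "x": 0, "y": -0.04, "z": 0, "wx": 0, "wy": 0, "wz": 0}, {"hand": 10, "x": 0, "y": 0, "z": 0, "wx": 0, "wy": 0, "wz": 0}]'

```text
time_s: 16.8
position: [0.5339, -0.217, 0.0693]
tcp_rot: [[0.993, -0.117, -0.0], [-0.117, -0.993, -0.005], [0.001, 0.005, -1.0]]
force: [-5.0, -11.4, 2.4]
opening: 0.158
```

The handle stopped advancing and force is rising, after 29.5 mm of travel against about 30 mm expected. One more small squeeze, then check.

Call:
move_arm --moves '[{"hand": 10, "x": 0, "y": -0.05, "z": 0, "wx": 0, "wy": 0, "wz": 0}, {"hand": 10, "x": 0, "y": 0, "z": 0, "wx": 0, "wy": 0, "wz": 0}, {"hand": 10, "x": 0, "y": 0, "z": 0, "wx": 0, "wy": 0, "wz": 0}]'

```text
time_s: 17.1
position: [0.5339, -0.217, 0.0693]
tcp_rot: [[0.993, -0.117, -0.0], [-0.117, -0.993, -0.007], [0.001, 0.006, -1.0]]
force: [-6.9, -15.8, 2.0]
opening: 0.157
```

Run:
```python
from rig import bot,vision
from h import *
s=bot.read_state();print(s["position"],s["force"],s["opening"]*87)
c=vision.capture("side");im=c["image"][:,:,::-1]
cv2.imwrite("pics/s10.png",cv2.resize(im[110:270,250:400],None,fx=3.6,fy=3.6,interpolation=cv2.INTER_CUBIC))
```

```text
[ 0.53390105 -0.21699023  0.06926232] [ -6.87236584 -15.79706086   1.97773248] 13.649021671984238
```

View pics/s10.png

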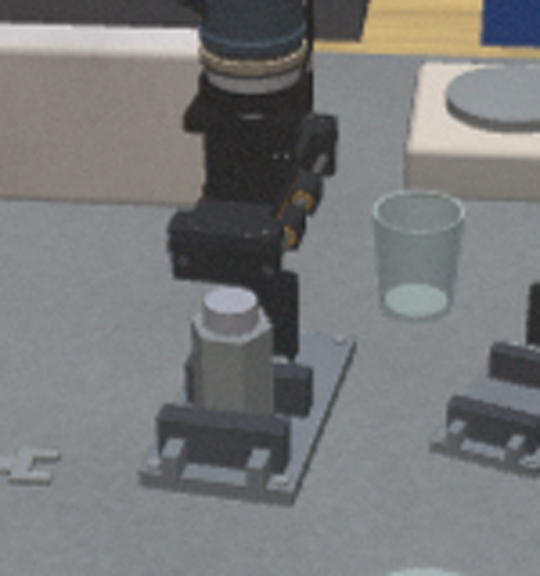

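Jar upright and clamped, lid at (231,305), and a 17 N push moves nothing further. Easing the push, opening, and going straight up.

Call:
move_arm --moves '[{"hand": 10, "x": 0, "y": 0.08, "z": 0, "wx": 0, "wy": 0, "wz": 0}, {"hand": 18, "x": 0, "y": 0, "z": 0, "wx": 0, "wy": 0, "wz": 0}, {"hand": 24, "x": 0, "y": 0, "z": 0, "wx": 0, "wy": 0, "wz": 0}, {"hand": 36, "x": 0, "y": 0, "z": 0, "wx": 0, "wy": 0, "wz": 0}, {"hand": 40, "x": 0, "y": 0, "z": 0, "wx": 0, "wy": 0, "wz": 0}, {"hand": 40, "x": 0, "y": 0.1, "z": 0, "wx": 0, "wy": 0, "wz": 0}, {"hand": 40, "x": 0, "y": 0, "z": 0, "wx": 0, "wy": 0, "wz": 0}, {"hand": 40, "x": 0, "y": 0, "z": -0.3, "wx": 0, "wy": 0, "wz": 0}, {"hand": 40, "x": 0, "y": 0, "z": -0.6, "wx": 0, "wy": 0, "wz": 0}, {"hand": 40, "x": 0, "y": 0, "z": -0.8, "wx": 0, "wy": 0, "wz": 0}, {"hand": 40, "x": 0, "y": 0, "z": -1, "wx": 0, "wy": 0, "wz": 0}, {"hand": 40, "x": 0, "y": 0, "z": -1, "wx": 0, "wy": 0, "wz": 0}, {"hand": 40, "x": 0, "y": 0, "z": -1, "wx": 0, "wy": 0, "wz": 0}, {"hand": 40, "x": 0, "y": 0, "z": -0.6, "wx": 0, "wy": 0, "wz": 0}, {"hand": 40, "x": 0, "y": 0, "z": -0.2, "wx": 0, "wy": 0, "wz": 0}, {"hand": 40, "x": 0, "y": 0, "z": 0, "wx": 0, "wy": 0, "wz": 0}]'

```text
time_s: 18.75
position: [0.534, -0.2172, 0.2075]
tcp_rot: [[0.993, -0.118, 0.002], [-0.118, -0.993, -0.001], [0.002, 0.001, -1.0]]
force: [0.0, -0.6, -0.6]
opening: 0.459
```

Run:
```python
from rig import bot,vision
from h import *
s=bot.read_state();print(s["position"],s["force"],s["opening"]*87)
c=vision.capture("side");im=c["image"][:,:,::-1]
A=cv2.resize(im[140:260,270:370],None,fx=4.8,fy=4.8,interpolation=cv2.INTER_CUBIC)
cv2.imwrite("pics/s11.png",A)
W=cloud(c);S=W[140:260,270:370].reshape(-1,3)
a=np.radians(83.27);ey=np.array([np.cos(a),np.sin(a)]);ex=np.array([ey[1],-ey[0]]);o=np.array([.541,-.155])+[-.0018,.0018]
def q(lo,hi,ya,yb):
    m=S[(S[:,2]>lo)&(S[:,2]<hi)];k=(m[:,:2]-o)@np.array([ex,ey]).T;return k[(abs(k[:,0])<.06)&(k[:,1]>ya)&(k[:,1]<yb)]
for n,g in(("lid",q(.118,.13,-.03,.06)),("body",q(.06,.1,-.04,.06)),("handletop",q(.094,.108,-.12,-.04)),("jawtops",q(.047,.056,-.07,.09))):
    print(n,len(g),np.percentile(g,[2,50,98],axis=0).round(4).tolist())
b=q(.06,.1,.03,.06);print("front flat slope deg",np.degrees(np.arctan(np.polyfit(b[:,0],b[:,1],1)[0])) if len(b)>10 else len(b))
```

```text
[ 0.5339506  -0.217155    0.20747479] [ 0.02973955 -0.6371537  -0.59264684] 39.968015703672265
lid 107 [[-0.016, 0.0014], [0.0004, 0.0187], [0.0165, 0.036]]
body 315 [[-0.0268, 0.0161], [-0.0061, 0.0388], [0.0283, 0.0451]]
handletop 84 [[-0.0246, -0.0705], [-0.0025, -0.0592], [0.0221, -0.0538]]
jawtops 315 [[-0.0445, -0.0581], [-0.0118, 0.0454], [0.0435, 0.0633]]
front flat slope deg 5.716428486884092
```

View pics/s11.png

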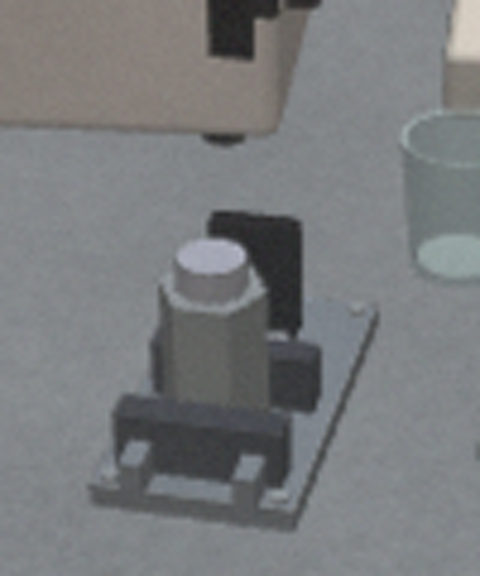

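The jar is centred at x≈0, y≈19 mm, with its front flat at 45 mm, on the jaw face. That slope fit may include the neighbouring flats, so I'll refit on the middle of the flat and check the bystanders.

Run:
```python
from rig import bot,vision
from h import *
c=vision.capture("side");W=cloud(c);S=W[140:260,270:370].reshape(-1,3)
a=np.radians(83.27);ey=np.array([np.cos(a),np.sin(a)]);ex=np.array([ey[1],-ey[0]]);o=np.array([.541,-.155])+[-.0018,.0018]
k=(S[:,:2]-o)@np.array([ex,ey]).T
def sl(lo,hi,xa,xb,ya,yb):
    m=(S[:,2]>lo)&(S[:,2]<hi)&(k[:,0]>xa)&(k[:,0]<xb)&(k[:,1]>ya)&(k[:,1]<yb);g=k[m]
    f=cv2.fitLine(g.astype(np.float32),cv2.DIST_HUBER,0,.01,.01).ravel();print(len(g),g[:,1].mean(),np.degrees(np.arctan(f[1]/f[0])))
sl(.057,.1,-.011,.011,.035,.055)
sl(.057,.1,-.025,-.017,.02,.05); sl(.025,.042,-.04,.04,.058,.072) # side flat; fixed jaw outer face
c0=dict(np.load("side0.npz"));d=cv2.absdiff(c["image"],c0["image"]).max(2)
m=cv2.morphologyEx((d>40).astype(np.uint8),cv2.MORPH_OPEN,np.ones((3,3)))
n,_,st,_=cv2.connectedComponentsWithStats(m);print(st[1:][st[1:,4]>30])
```

```text
132 0.04092435678016168 -0.2674957
57 0.02841361926766884 67.75726
164 0.062174283959521216 -0.27824658
[[ 301    0   80   50 1714]
 [ 474    0   11    7   62]
 [ 501    0   35   73 1308]
 [ 286    4   32   26  453]
 [ 431   37   12   12  114]
 [ 326   51    8    6   32]
 [ 497   62   62   84 2046]
 [ 472   65   11    7   63]
 [ 293   73   51   80 2058]
 [ 436   82   44  123 2664]
 [ 540  104   14   16  116]
 [ 506  149   30   13  286]
 [ 554  149   15   27  188]
 [ 628  152    5    9   32]
 [ 570  159   12   14  100]
 [ 316  178   19    8  108]
 [ 307  190   18   12  132]
 [ 482  203   55   56 1940]
 [ 333  206    6    6   36]
 [ 318  218   19    8  110]
 [ 573  219   10    6   45]
 [ 251  278    9    9   47]
 [ 238  284   30   39  840]]
```

The front flat measures −0.27° and the fixed jaw −0.28°, so they are parallel. The side view changed only at the arm, the cradle and the jar's old spot. Handing in.

```bash
python3 -c "
from rig import order
print(order.hand_in())"
```

```text
the job is handed in; nothing more can be done
None
```

The hex jar is clamped between the two jaws of the larger grey cradle, and I have handed the job in. No verdict was reported.

I gripped the jar across its flats (49.9 mm), lifted it, turned it 22.7° and set it on the bed until the wrist force showed contact. I let go and checked that it stood on its own. Then I pinched the handle and slid the jaw 29.5 mm, until a push of about 17 N moved it no further. The arm then backed clear, and the clock read about 19 s.

**Last checks:**
- **Position:** the jar is upright. Its lid centre is at cradle x ≈ 0, y ≈ +19 mm, inside the 16–24 mm window.
- **Alignment:** the front flat measures −0.27° and the fixed jaw −0.28°, so they are parallel.
- **Gap:** I did not measure the final gap directly. I measured about 80 mm beforehand, so the travel leaves about 50 mm.
- **Bystanders:** in the side view, nothing changed except around the arm, the cradle and the jar's old spot. I did not compare the top view.

**Checks that disagreed:**
- The two cameras differed by about 4–5 mm, so I used the mean of both.
- A first fit of the front flat read 5.7°, which I put down to points from the neighbouring flats and replaced with the fit above.
- The mean depth over the front flat came out at 41 mm. The outermost points on the jar body were at 45 mm, where the jaw face is.
- A rough fit of a side flat read 68° instead of 60°. It rests on only 57 points seen edge-on, so I relied on the front flat.

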